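# Index the marking guide to the third click and punch the mark

### The job

Push the marking guide along its rail by its upright lever, away from the home end, until it clicks into the third detent counted from the home end, and never run it past the third. Leave it resting there, then press the spring punch fully down to mark the sheet and let it spring back up. Only push and press, punch nowhere else on the sheet, and leave the screw bin, tape roll, tin and screwdriver where they are.

Things in the scene. Friction and masses are not known exactly. Their poses are not given: they have to be found in the camera images.
- jig: Fixed marking jig: dark steel rail 230 x 40 mm, 20 mm high, on its robot side an aluminium sheet on a black pad (top 15 mm up). Origin on the table under the rail's middle; +y along the rail from home end to far end, +x away from the sheet. Home end (-y): aluminium stop block, 36 mm high. Far end: a low steel pin. White ticks 20 mm apart on the rail's +x ledge mark home and detents 1 to 5.
- guide (a joint): Travel of the guide towards jig +y, m: 0 home (a rest, not counted), detents at 0.02, 0.04, 0.06 (third), 0.08, 0.10. Starts at rest at home or in the first detent (rarely stuck between). From each rest the push rises to 5 to 7 N within 5 mm; past half way (10 mm) the guide snaps ahead by itself into the next detent, centred within 1 mm, and the push falls to nothing until the pusher catches up.
- lever_mid (a point): On the centre line of the guide's upright black lever, 80 mm above the table, axes as the jig's. Lever 12 mm thick along the rail, 26 mm wide across it, from 44 to 98 mm above the table, flat faces along jig +y and -y; it stands in the middle of the guide's aluminium block (50 mm along the rail, 44 mm across, top 44 mm up; a white mark on its +x face points at the ticks).
- punch (a joint): Depression of the spring punch, m: 0 up, 0.010 fully down on its stop; about 2 N to start, 8 N fully down; springs back when let go.
- punch_top (a point): Centre of the top of the punch's round steel head, 22 mm diameter, head 14 mm tall; 78 mm above the table when up. The punch rides on the guide, 62 mm from the lever towards the sheet (jig -x), on the same cross line; it moves straight down.
- bin_mid (a point): Centre of a small clear loose bin of screws, 80 x 75 mm, 40 mm high, beyond the rail. Leave alone.
- tape_mid (a point): Centre of a loose black roll of tape lying flat, 64 mm diameter, 24 mm high, beyond the rail. Leave alone.
- tin_mid (a point): Centre of a small closed loose metal tin, 60 mm diameter, 45 mm high, beyond the rail. Leave alone.
- driver_grip (a point): Point on the handle of a loose screwdriver, 190 mm long, 26 mm thick, lying past the far end of the jig, roughly in line with the rail, handle nearer. Leave alone.

How it is judged:
By the outcome, as a careful person would: the job done as asked, in the order asked, and still so for the second after the job is handed in, with the robot touching nothing.
It also fails if it takes over 54 s, if anything falls off the work surface, if the arm or the gripper's body presses on something with over 40 N, if the wrist force passes 120 N, or if a joint passes its speed limit or range.

### The arm

A 6-joint arm with a two-finger parallel gripper is mounted at the origin on the work surface. World frame = base frame: x ahead of the robot, y to its left, z up, the work surface at z = 0. Lengths are in mm, angles in rad, forces in N, time in s.
With the tool pointing down it reaches from about 300 to 775 mm from the base axis. Payload 14.6 kg.
Tool frame: the origin (TCP) lies between the finger pads; the fingertips stand 19 mm ahead of it and the grasp point (between the pads) is the TCP (manip.tcp_to_tips is the distance from the TCP to the fingertips, in mm); x points along the fingers, z is the direction in which the jaws open and shut, and the axes are right-handed (so a half turn about x gives the same grasp; the last joint's range is limited). The gripper opens to 94 mm and grips with 3 to 60 N. Pads are 16 mm wide; open, the fingers measure 119 mm over their backs; the gripper's body (75 mm by 177 mm) begins 78 mm behind the grasp point.
Start: joints at [-1.314, 0.3, 1.521, -0, 1.321, -0.067], TCP at [174.987, -521.41, 224.446] pointing down, gripper open.
Joint ranges: [-3.03, 3.03], [-0.79, 2.21], [0.23, 2.52], [-1.04, 4.18], [0, 3.07], [-2.55, 2.55]. Speed limits (rad/s): [2.22, 2.22, 2.57, 3.14, 3.14, 3.14].

### API

Orientations are given as [roll, pitch, yaw] about the fixed x, y, z axes, in that order (R = Rz(yaw) Ry(pitch) Rx(roll)).
In Python, from cell import manip gives the robot as it stands.
- The arm moves only by the tool jog_arm, never from a script. Its argument "moves" is a list that holds one entry, the list of rows, each a list of 6 numbers: the shift along the world's x, y, z in mm, then the turn, a rotation vector about the world's x, y, z in degrees. In form: [[[dx, dy, dz, wx, wy, wz], ...]]. A call has 1 to 5 rows; each row shifts and turns the pose as measured when the row begins; what a row does not reach is not made up. A row lasts 1/10 s, in which the tool goes at most 50 mm and 8.59 degrees, less where a joint would pass 70% of its speed; a pose out of reach is approached as far as the arm can. A call is refused whole if a number of a shift passes 50 or a number of a turn 8.59, either way. A call with a gripper value outside its range is refused whole. "gripper" is the opening, from -1 (shut) to 1 (fully open), set as the call begins (left out, the last holds). The fingers move at their own pace and stop on an object; "squeeze" is the grip in N (left out, the last holds). Time passes only in rows, so rows that do not move let the fingers close. It gives the time, the measured TCP pose, the force and the opening at its end, in the units of the state.
- manip.read_state(): the state, without advancing time (a new reading comes with each control period).
- manip.camera(name): name is "scene" or "side" or "wrist"; returns (picture, depth): 400x640x3 uint8, blue, green, red; 400x640 float32, mm along the optical axis (not along the pixel's ray), 0 where there is no reading.
- manip.camera_params(name): a dict with "fx", "fy", "cx", "cy" (pixels), "rvec" (rotation vector, rad) and "tvec" (3), from world to camera coordinates, as OpenCV has them. Camera axes: x right, y down, z forward; pixel columns grow to the right and rows downward; lengths in mm; the calibration is good to about 2 mm. A picture is of the moment at which its call begins: read the wrist's pose just before it. camera_params takes no time and is no camera call; for the wrist camera it gives the pose at the moment of the call.
- manip.sign_off(): hands the job in, once; it reports no verdict.
The state is a dict: "clock": time; "joints": joint angles; "qd": joint speeds; "effort": joint torques, N m; "eef_pos": TCP position; "eef_rot": TCP orientation; "wrist_force": force on the tool from outside, world axes, zero at the start; "moment": the same for the moment, N m; "finger_gap": finger opening in mm.
Only numpy, scipy, OpenCV 4.12 (cv2) and the standard library are available. Lean on these libraries where they do the work, as an engineer would, in place of code of your own. Each camera call takes 0.05 s, during which the arm holds its last target. There are 200 camera calls.

## Working session

There is one attempt and no reset: what is moved stays moved. The work goes in short steps, Python scripts to look and compute and a tool call to move; the robot and the scene stay as the last step left them, time stands still between calls to the robot, and variables do not carry over. Pictures are saved under pics/ and viewed, about 8 in all and at most 12, crops included, and the job is handed in when it is done.

Besides the shell and the picture viewer there is one more tool, called after "Request:" as name(argument=value, ...), one argument or row to a line, values as JSON. jog_arm: Moves the arm, as the interface text tells. Its arguments: {"type":"object","properties":{"moves":{"type":"array","items":{"type":"array","items":{"type":"array","items":{"type":"number"}}}},"gripper":{"type":"number"},"squeeze":{"type":"number"}},"required":["moves"]}

```bash
mkdir -p pics; cat > h.py <<'E'
import numpy as np, cv2
from cell import manip
def cam(n):
    p=manip.camera_params(n); im,d=manip.camera(n)
    K=np.array([[p["fx"],0,p["cx"]],[0,p["fy"],p["cy"]],[0,0,1]]);R=cv2.Rodrigues(np.array(p["rvec"],float))[0];t=np.array(p["tvec"],float).ravel()
    return im,d,K,R,t
def ray(c,u,v,z):
    _,_,K,R,t=c; o=-R.T@t; d=R.T@np.linalg.inv(K)@[u,v,1]; return o+d*(z-o[2])/d[2]
def pts(c):
    _,d,K,R,t=c; v,u=np.mgrid[:d.shape[0],:d.shape[1]]
    P=np.stack([(u-K[0,2])/K[0,0]*d,(v-K[1,2])/K[1,1]*d,d],-1); return (P-t)@R
def proj(c,p): 
    _,_,K,R,t=c; q=K@(R@np.array(p,float)+t); return q[:2]/q[2]
E
python3 - <<'E'
from h import *
for n in ("scene","side"):
    c=cam(n); cv2.imwrite(f"pics/{n}0.png",c[0]); np.savez(f"{n}0.npz",d=c[1],im=c[0],K=c[2],R=c[3],t=c[4])
    print(n,-c[3].T@c[4])
print(manip.read_state())
E
```

```text
scene [1067.96214416 -288.77471011  580.80799988]
side [298.29131793 746.89451616 543.75986457]
{'clock': 0.1, 'joints': array([-1.31363836e+00,  3.00420007e-01,  1.52154986e+00,  1.63842092e-05,
        1.32071607e+00, -6.66236577e-02]), 'qd': array([ 0.00050257, -0.00109682, -0.00174645, -0.00111884, -0.00023887,
        0.00109957]), 'effort': array([-1.76589194e-03, -5.32649624e+01, -3.53288019e+01,  7.08762067e-02,
        2.34931108e-02, -6.76391073e-05]), 'eef_pos': array([ 174.91407574, -521.19987015,  223.92755515]), 'eef_rot': array([3.06045404, 1.56970293, 1.81343527]), 'wrist_force': array([-0.22812319, -0.2224883 ,  0.31320914]), 'moment': array([-0.03158123,  0.00502936, -0.01152047]), 'finger_gap': 93.85447451441217}
```

View pics/scene0.png

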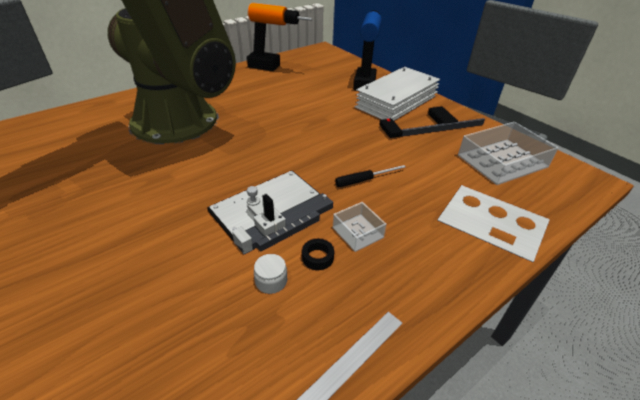

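View pics/side0.png

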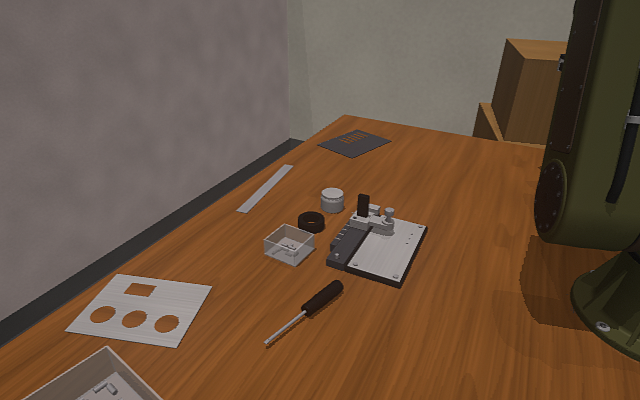

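The scene view shows the jig at about (270,210): stop block at (243,240), black lever at (268,207), punch at (252,192). The bin is at (358,226), tape at (318,253), tin at (270,273) and screwdriver at (355,180). The side view shows the same things, with the lever at (363,205) and punch at (389,212). Next I'll enlarge crops and measure.

```bash
python3 - <<'E'
from h import *
a=cv2.imread("pics/scene0.png")[165:265,200:340]; b=cv2.imread("pics/side0.png")[180:290,315:435]
a=cv2.resize(a,(700,500),interpolation=cv2.INTER_CUBIC)
cv2.imwrite("pics/cropA.png",a)
for n in ("scene","side"):
    z=np.load(n+"0.npz"); c=(z["im"],z["d"],z["K"],z["R"],z["t"]); P=pts(c); im=c[0].astype(int)
    reg=np.zeros(im.shape[:2],bool)
    if n=="scene": reg[165:265,200:340]=1
    else: reg[180:290,315:435]=1
    near=reg&(c[1]>0)
    dark=(im.max(-1)<60)&near
    lev=dark&(P[...,2]>52)&(P[...,2]<110)
    print(n,"lever",lev.sum(),P[lev].mean(0),P[lev].min(0),P[lev].max(0))
    top=lev&(P[...,2]>95);print(" top",top.sum(),P[top].mean(0) if top.any() else 0)
    pu=near&~dark&(P[...,2]>72)&(P[...,2]<84)
    v,u=np.nonzero(pu);print(" punch",pu.sum(),P[pu].mean(0),u.mean(),v.mean(),P[pu].std(0))
    rail=near&dark&(P[...,2]>16)&(P[...,2]<23)
    Q=P[rail][:,:2].astype(np.float32); r=cv2.minAreaRect(Q); print(" rail",rail.sum(),r)
    sh=near&(P[...,2]>11)&(P[...,2]<18)&(im.min(-1)>110)
    r=cv2.minAreaRect(P[sh][:,:2].astype(np.float32)); print(" sheet",sh.sum(),r)
E
```

```text
scene lever 191 [570.85095067 -19.67593631  78.4244677 ] [556.30955276 -23.53400373  52.07225155] [578.88144299 -11.48556514  98.96385977]
 top 37 [567.45838141 -18.38800311  96.98234247]
 punch 79 [513.04922446 -18.9219358   76.92029333] 253.44303797468353 191.53164556962025 [21.17069756  5.36004595  2.0262693 ]
 rail 344 ((569.93212890625, 50.451812744140625), (164.20957946777344, 262.22491455078125), 47.38351821899414)
 sheet 2482 ((540.1700439453125, 22.454727172851562), (223.42274475097656, 228.49649047851562), 89.94364166259766)
side lever 214 [562.6967116  -11.904357    77.01426843] [550.66793591 -19.69011991  52.20753619] [576.51121706  -7.57317831 100.42150809]
 top 32 [563.11419866 -13.75048285  97.50440394]
 punch 61 [503.84206747 -14.09046993  77.02608354] 387.88524590163934 210.01639344262296 [13.52144743  5.80483296  2.07076749]
 rail 195 ((582.11865234375, 43.76707458496094), (302.56182861328125, 209.6846466064453), 74.76750946044922)
 sheet 2581 ((482.1607971191406, 21.302871704101562), (109.300537109375, 223.75559997558594), 0.8222622871398926)
```

View pics/cropA.png

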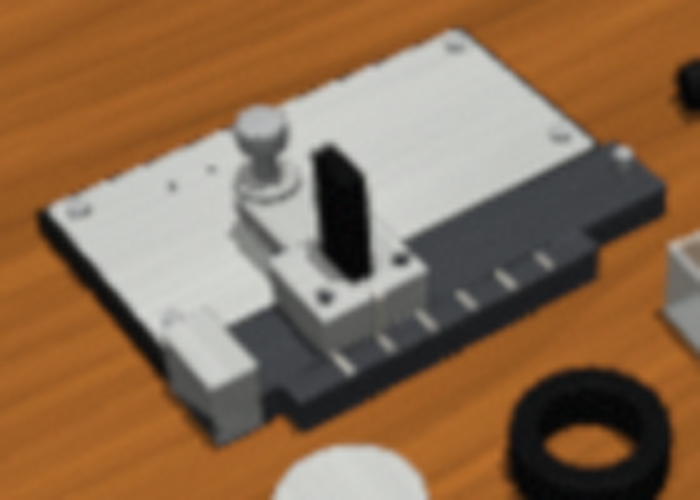

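The white mark on the guide lines up with the second tick (crop about (380,330)), so the guide starts in detent 1. Ticks run from crop (343,362) to (546,261).

```bash
python3 - <<'E'
from h import *
from scipy.spatial.transform import Rotation as Ro
z=np.load("scene0.npz"); c=(z["im"],z["d"],z["K"],z["R"],z["t"]); P=pts(c)
for u,v in [(343,362),(385,342),(427,321),(466,300),(506,280),(546,261)]:
    U,V=200+u/5,165+v/5; print(P[int(round(V)),int(round(U))].round(1), ray(c,U,V,20).round(1), ray(c,U,V,14).round(1))
print("guide mark foot",ray(c,200+380/5,165+333/5,20).round(1))
print("corners sheet", [ray(c,200+u/5,165+v/5,15).round(1) for u,v in [(42,212),(460,30),(592,145)]])
print("punch top",ray(c,200+262/5,165+117/5,78).round(1),"lever top",ray(c,200+340/5,165+166/5,98).round(1))
s=manip.read_state(); print(Ro.from_euler("xyz",s["eef_rot"]).as_matrix().round(3))
z=np.load("side0.npz"); c=(z["im"],z["d"],z["K"],z["R"],z["t"])
print("side punch",ray(c,389,210.5,78))
E
```

```text
[591.5 -34.7  19.1] [592.7 -36.3  20. ] [587.6 -33.6  14. ]
[592.8 -16.5  20.6] [593.2 -16.9  20. ] [588.2 -13.9  14. ]
[591.7   3.4  19.2] [593.3   3.4  20. ] [588.2   6.5  14. ]
[592.3  22.8  19.8] [592.7  23.1  20. ] [587.6  26.4  14. ]
[591.5  43.6  18.8] [592.7  43.3  20. ] [587.7  46.8  14. ]
[591.9  64.1  19.2] [593.3  63.6  20. ] [588.2  67.3  14. ]
guide mark foot [587.8 -15.7  20. ]
corners sheet [array([434.9, -91.9,  15. ]), array([432., 130.,  15.]), array([539.6, 129.2,  15. ])]
punch top [504.6 -16.2  78. ] lever top [570.3 -17.9  98. ]
[[-0.     0.948  0.318]
 [ 0.001  0.318 -0.948]
 [-1.     0.    -0.001]]
side punch [500.49871622 -11.67903317  78.        ]
```

Request:
jog_arm(
  moves=[
    [[30,35,0,0,0,6],[30,35,0,0,0,6],[30,35,0,0,0,6],[30,35,0,0,0,6],[30,35,0,0,0,6]],
  ],
  gripper=-1,
  squeeze=30,
)

```text
clock: 0.6
eef_pos: [325.3, -342.2, 221.6]
eef_rot: [3.107, 1.566, 2.393]
wrist_force: [1.0, 0.2, 0.9]
finger_gap: 57.4
```

Request:
jog_arm(
  moves=[
    [[30,35,0,0,0,6],[30,35,0,0,0,6],[30,35,0,0,0,6],[30,35,0,0,0,6],[30,35,0,0,0,6]],
  ],
)

```text
clock: 1.1
eef_pos: [479.5, -158.3, 221.3]
eef_rot: [3.09, 1.566, 2.922]
wrist_force: [0.7, -0.8, 0.1]
finger_gap: 17.7
```

Request:
jog_arm(
  moves=[
    [[30,30,0,0,0,5],[30,30,0,0,0,4.6],[25,15,0,0,0,0],[0,0,0,0,0,0],[0,0,0,0,0,0]],
  ],
)

```text
clock: 1.6
eef_pos: [569.0, -74.2, 219.1]
eef_rot: [2.986, 1.563, 3.003]
wrist_force: [0.5, -0.5, -0.6]
finger_gap: 0.4
```

```bash
python3 - <<'E'
from h import *
from scipy.spatial.transform import Rotation as Ro
s=manip.read_state(); print(s["eef_pos"],s["joints"],s["finger_gap"],Ro.from_euler("xyz",s["eef_rot"]).as_matrix().round(3))
c=cam("wrist"); im=c[0].copy(); P=pts(c)
for p in [(565.5,-16.5,98),(503.5,-16.5,78),(593,-16.5,20),(593,23.3,20)]:
    u,v=proj(c,p); print(p,u,v); cv2.circle(im,(int(u),int(v)),4,(0,0,255),1)
cv2.imwrite("pics/w1.png",im)
E
```

```text
[568.96022503 -74.20957122 219.14241572] [-1.93330935e-01  3.61691245e-01  1.45166077e+00 -4.63158272e-04
  1.33644611e+00 -2.10765619e-01] 0.3618918313113856 [[-0.008 -0.018  1.   ]
 [ 0.001  1.     0.018]
 [-1.     0.001 -0.008]]
(565.5, -16.5, 98) 316.69938022249175 137.36337202857575
(503.5, -16.5, 78) 253.42124787494748 134.8841912487831
(593, -16.5, 20) 341.2008483720487 133.5682396677106
(593, 23.3, 20) 342.53758807777876 97.48024373397733
```

View pics/w1.png

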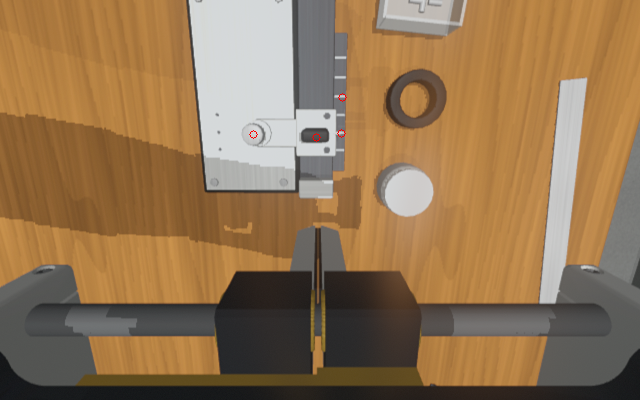

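The calibrated projections land on the lever (316,137), the punch (253,134) and the ticks, so the positions hold. Next I'll descend behind the lever.

Request:
jog_arm(
  moves=[
    [[-3,10,-40,0,0,-1],[0,7,-40,0,0,0],[0,0,-35,0,0,0],[0,0,-15,0,0,0],[0,0,0,0,0,0]],
  ],
)

```text
clock: 2.15
eef_pos: [562.3, -61.2, 86.8]
eef_rot: [3.067, 1.566, 3.059]
wrist_force: [0.1, -0.1, 0.7]
finger_gap: 0.0
```

Request:
jog_arm(
  moves=[
    [[3,10,-2,0,0,0],[0,8,0,0,0,0],[0,5,0,0,0,0],[0,4,0,0,0,0],[0,0,0,0,0,0]],
  ],
)

```text
clock: 2.65
eef_pos: [566.5, -33.0, 89.1]
eef_rot: [-0.611, 1.57, -0.621]
wrist_force: [0.3, 0.5, -0.4]
finger_gap: 0.6
```

Request:
jog_arm(
  moves=[
    [[0,3,0,0,0,0],[0,3,0,0,0,0]],
  ],
)

```text
clock: 2.85
eef_pos: [566.6, -27.5, 89.5]
eef_rot: [-1.063, 1.569, -1.072]
wrist_force: [-0.9, -7.6, -3.2]
finger_gap: 0.6
```

Request:
jog_arm(
  moves=[
    [[0,3,0,0,0,0],[0,0,0,0,0,0]],
  ],
)

```text
clock: 3.05
eef_pos: [566.5, -25.3, 89.5]
eef_rot: [-1.326, 1.567, -1.335]
wrist_force: [-1.0, -4.5, -1.3]
finger_gap: 0.3
```

Request:
jog_arm(
  moves=[
    [[0,2,0,0,0,0],[0,0,0,0,0,0]],
  ],
)

```text
clock: 3.25
eef_pos: [566.5, -24.0, 89.5]
eef_rot: [-1.399, 1.566, -1.409]
wrist_force: [0.6, -3.4, -1.1]
finger_gap: 0.5
```

Request:
jog_arm(
  moves=[
    [[0,2,0,0,0,0],[0,0,0,0,0,0]],
  ],
)

```text
clock: 3.45
eef_pos: [566.5, -22.0, 89.5]
eef_rot: [-1.388, 1.566, -1.398]
wrist_force: [0.4, 0.1, -0.5]
finger_gap: 0.6
```

Request:
jog_arm(
  moves=[
    [[0,2,0,0,0,0],[0,0,0,0,0,0]],
  ],
)

```text
clock: 3.65
eef_pos: [566.5, -19.4, 89.6]
eef_rot: [-1.332, 1.567, -1.343]
wrist_force: [-0.0, -0.3, 0.3]
finger_gap: 0.4
```

Request:
jog_arm(
  moves=[
    [[0,2,0,0,0,0],[0,0,0,0,0,0]],
  ],
)

```text
clock: 3.85
eef_pos: [566.6, -16.8, 89.6]
eef_rot: [-1.266, 1.567, -1.276]
wrist_force: [0.3, -0.3, -0.1]
finger_gap: 0.5
```

Snapped once at about y=-22, so the guide is in detent 2. The next contact should come near -11 and the next snap near -1.

Request:
jog_arm(
  moves=[
    [[0,3,0,0,0,0],[0,2,0,0,0,0],[0,0,0,0,0,0]],
  ],
)

```text
clock: 4.15
eef_pos: [566.6, -11.3, 89.6]
eef_rot: [-1.265, 1.567, -1.276]
wrist_force: [0.3, -0.1, -0.5]
finger_gap: 0.4
```

Request:
jog_arm(
  moves=[
    [[0,2,0,0,0,0],[0,2,0,0,0,0],[0,0,0,0,0,0]],
  ],
)

```text
clock: 4.45
eef_pos: [566.5, -8.2, 89.7]
eef_rot: [-1.391, 1.565, -1.401]
wrist_force: [-0.5, -4.5, -0.1]
finger_gap: 0.5
```

Request:
jog_arm(
  moves=[
    [[0,2,0,0,0,0],[0,0,0,0,0,0]],
  ],
)

```text
clock: 4.65
eef_pos: [566.5, -7.1, 89.7]
eef_rot: [-1.445, 1.564, -1.456]
wrist_force: [-0.4, -4.8, 0.1]
finger_gap: 0.7
```

Request:
jog_arm(
  moves=[
    [[0,2,0,0,0,0],[0,0,0,0,0,0]],
  ],
)

```text
clock: 4.85
eef_pos: [566.5, -5.9, 89.7]
eef_rot: [-1.476, 1.562, -1.487]
wrist_force: [-0.2, -5.2, -0.2]
finger_gap: 0.6
```

Request:
jog_arm(
  moves=[
    [[0,2,0,0,0,0],[0,0,0,0,0,0]],
  ],
)

```text
clock: 5.05
eef_pos: [566.5, -4.5, 89.7]
eef_rot: [-1.494, 1.562, -1.505]
wrist_force: [0.3, -2.1, -0.2]
finger_gap: 0.4
```

Request:
jog_arm(
  moves=[
    [[0,2,0,0,0,0],[0,0,0,0,0,0]],
  ],
)

```text
clock: 5.25
eef_pos: [566.5, -2.5, 89.7]
eef_rot: [-1.496, 1.562, -1.508]
wrist_force: [0.2, 0.0, 0.9]
finger_gap: 0.5
```

Request:
jog_arm(
  moves=[
    [[0,2,0,0,0,0],[0,0,0,0,0,0]],
  ],
)

```text
clock: 5.45
eef_pos: [566.5, 0.1, 89.7]
eef_rot: [-1.486, 1.563, -1.497]
wrist_force: [-0.1, 0.4, -0.3]
finger_gap: 0.4
```

Snapped again. I'll back off, rise and check.

Request:
jog_arm(
  moves=[
    [[0,-15,0,0,0,0],[0,-10,30,0,0,0],[0,-10,45,0,0,0],[-15,-5,20,0,0,0],[0,0,0,0,0,0]],
  ],
)

```text
clock: 5.95
eef_pos: [550.0, -44.0, 186.7]
eef_rot: [-1.816, 1.563, -1.827]
wrist_force: [-0.3, -0.3, -0.3]
finger_gap: 0.6
```

```bash
python3 - <<'E'
from h import *
s=manip.read_state(); print(s["eef_pos"],s["eef_rot"])
c=cam("wrist"); im=c[0].copy(); P=pts(c)
for p in [(565.5,23.5,98),(503.5,23.5,78),(593,23.3,20)]:
    u,v=proj(c,p); print(p,u,v); cv2.circle(im,(int(u),int(v)),4,(0,0,255),1)
g=(c[1]>0)
m=g&(P[...,2]>73)&(P[...,2]<83)&(abs(P[...,0]-503)<18)&(abs(P[...,1]-23)<30)
v,u=np.nonzero(m); print("punch",m.sum(),P[m].mean(0),(P[m].max(0)+P[m].min(0))/2,np.ptp(P[m],axis=0))
m=g&(P[...,2]>94)&(P[...,2]<102)&(abs(P[...,0]-565)<25)&(abs(P[...,1]-23)<30)
print("lever",m.sum(),P[m].mean(0),(P[m].max(0)+P[m].min(0))/2,np.ptp(P[m],axis=0))
s=cam("scene")[0][165:265,200:340]
cv2.imwrite("pics/w2.png",np.vstack([im[:300,100:500],cv2.resize(s,(400,286),interpolation=cv2.INTER_CUBIC)]))
E
```

```text
[550.03885291 -44.00202313 186.6837682 ] [-1.8156392   1.56347446 -1.82658647]
(565.5, 23.5, 98) 337.0284972823213 126.35112406588294
(503.5, 23.5, 78) 263.66813864826986 126.28424086926434
(593, 23.3, 20) 358.92559106732483 123.53284523708382
punch 493 [501.59103735  22.87547231  77.34806889] [501.02904731  22.69921393  76.4148317 ] [21.78967604 20.45640297  6.54702739]
lever 467 [562.74514147  23.7763188   97.29785096] [562.8094634   23.67916939  97.06107322] [25.01987339 11.19715121  5.90807416]
```

View pics/w2.png

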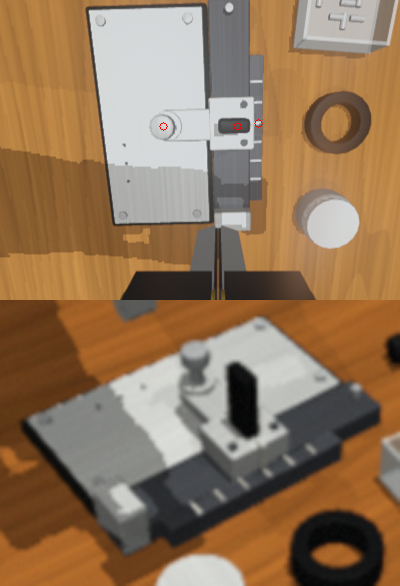

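The lever reads y=23.7 against 23.5 expected, and the guide's mark sits at the fourth tick, so it is in detent 3. The punch head is at about (502,23). I'll go above it.

Request:
jog_arm(
  moves=[
    [[-24,34,0,0,0,0],[-24,33,0,0,0,0],[0,0,-30,0,0,0],[0,0,-30,0,0,0],[0,0,0,0,0,0]],
  ],
)

```text
clock: 6.55
eef_pos: [499.6, 26.4, 115.4]
eef_rot: [-2.706, 1.557, -2.717]
wrist_force: [0.3, -0.7, -0.0]
finger_gap: 0.2
```

Request:
jog_arm(
  moves=[
    [[2.5,-3.5,0,0,0,0],[0,0,-8,0,0,0],[0,0,0,0,0,0]],
  ],
)

```text
clock: 6.85
eef_pos: [503.2, 22.4, 107.3]
eef_rot: [-2.739, 1.556, -2.749]
wrist_force: [-0.3, -0.5, 0.1]
finger_gap: 0.4
```

Request:
jog_arm(
  moves=[
    [[-0.5,0.5,-4,0,0,0],[0,0,-4,0,0,0],[0,0,0,0,0,0]],
  ],
)

```text
clock: 7.15
eef_pos: [503.5, 22.6, 99.9]
eef_rot: [-2.666, 1.558, -2.677]
wrist_force: [-1.4, -0.3, -0.7]
finger_gap: 0.1
```

Request:
jog_arm(
  moves=[
    [[0,0,-3,0,0,0],[0,0,-2,0,0,0],[0,0,0,0,0,0]],
  ],
)

```text
clock: 7.45
eef_pos: [503.9, 22.5, 95.2]
eef_rot: [-2.619, 1.559, -2.63]
wrist_force: [-1.2, -0.4, 2.6]
finger_gap: 0.6
```

Request:
jog_arm(
  moves=[
    [[0,0,-3,0,0,0],[0,0,0,0,0,0]],
  ],
)

```text
clock: 7.65
eef_pos: [504.0, 22.6, 92.5]
eef_rot: [-2.591, 1.56, -2.602]
wrist_force: [-1.7, 0.8, 5.3]
finger_gap: 0.4
```

Contact came at about 97, as expected. Full down should be near 87.

Request:
jog_arm(
  moves=[
    [[0,0,-3,0,0,0],[0,0,0,0,0,0]],
  ],
)

```text
clock: 7.85
eef_pos: [504.1, 22.6, 89.8]
eef_rot: [-2.574, 1.56, -2.585]
wrist_force: [-3.5, -0.0, 6.3]
finger_gap: 0.5
```

Request:
jog_arm(
  moves=[
    [[0,0,-2.5,0,0,0],[0,0,0,0,0,0]],
  ],
)

```text
clock: 8.05
eef_pos: [504.2, 22.6, 87.8]
eef_rot: [-2.563, 1.56, -2.574]
wrist_force: [-3.3, -0.4, 7.6]
finger_gap: 0.5
```

Request:
jog_arm(
  moves=[
    [[0,0,-2,0,0,0],[0,0,0,0,0,0]],
  ],
)

```text
clock: 8.25
eef_pos: [504.2, 22.6, 87.3]
eef_rot: [-2.538, 1.56, -2.548]
wrist_force: [-5.0, -0.6, 7.4]
finger_gap: 0.7
```

Request:
jog_arm(
  moves=[
    [[0,0,-4,0,0,0],[0,0,-4,0,0,0]],
  ],
)

```text
clock: 8.45
eef_pos: [505.2, 22.6, 85.7]
eef_rot: [-2.322, 1.562, -2.332]
wrist_force: [-33.3, -0.2, 72.5]
finger_gap: 0.4
```

Request:
jog_arm(
  moves=[
    [[0,0,-6,0,0,0],[0,0,-6,0,0,0]],
  ],
)

```text
clock: 8.65
eef_pos: [505.6, 22.6, 85.1]
eef_rot: [-2.072, 1.563, -2.081]
wrist_force: [-47.2, -0.5, 96.8]
finger_gap: 0.4
```

That is firmly on the stop, and harder than I intended: 97 N at the wrist. Releasing straight up.

Request:
jog_arm(
  moves=[
    [[0,0,4,0,0,0],[0,0,5,0,0,0],[0,0,10,0,0,0],[0,0,30,0,0,0],[0,0,40,0,0,0]],
  ],
)

```text
clock: 9.15
eef_pos: [503.8, 22.8, 176.5]
eef_rot: [-2.47, 1.559, -2.48]
wrist_force: [1.5, -0.1, 0.4]
finger_gap: 0.3
```

Request:
jog_arm(
  moves=[
    [[0,-30,20,0,0,0],[0,-30,0,0,0,0],[0,-20,0,0,0,0],[0,0,0,0,0,0]],
  ],
)

```text
clock: 9.55
eef_pos: [505.3, -59.4, 203.4]
eef_rot: [-1.657, 1.563, -1.664]
wrist_force: [-0.4, 0.1, 0.1]
finger_gap: 0.1
```

```bash
python3 - <<'E'
from h import *
s=manip.read_state(); print(s["eef_pos"],s["wrist_force"])
c=cam("wrist"); P=pts(c); g=c[1]>0
for n,x,lo,hi in (("punch",502,62,83),("lever",565,94,102)):
    m=g&(P[...,2]>lo)&(P[...,2]<hi)&(abs(P[...,0]-x)<20)&(abs(P[...,1]-23)<30)
    print(n,m.sum(),P[m].mean(0),(P[m].max(0)+P[m].min(0))/2,np.percentile(P[m][:,2],[50,90]))
s=cam("scene")[0][165:295,200:390]
cv2.imwrite("pics/w3.png",np.vstack([c[0][:300,100:540],cv2.resize(s,(440,300),interpolation=cv2.INTER_CUBIC)]))
E
```

```text
[505.26020758 -59.43311729 203.43646011] [-0.40086929  0.0812502   0.0757934 ]
punch 456 [500.96986172  22.6048122   77.41041369] [500.91035331  22.89154903  76.53133777] [77.51552809 78.58239312]
lever 439 [562.50631518  23.69619434  97.16046708] [563.03298131  23.74724488  96.91765584] [97.29614776 98.40514412]
```

View pics/w3.png

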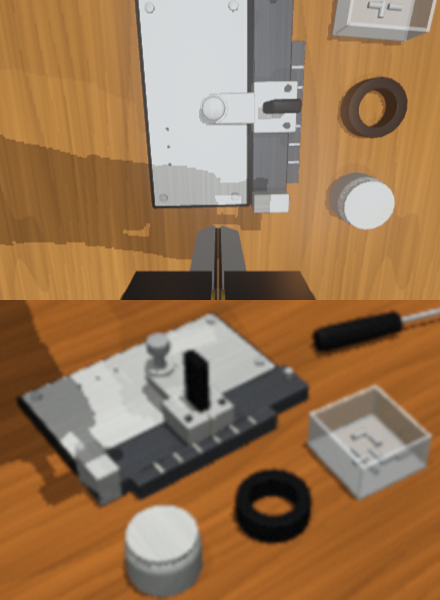

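The lever is still at y=23.7 (detent 3), and the punch is back up with its top at 78 mm. The bin, tape, tin and driver are where they were, and the arm touches nothing. Handing in.

```bash
python3 -c "
from cell import manip
print(manip.sign_off())"
```

```text
the job is handed in; nothing more can be done
None
```

The guide is in the third detent and the sheet was punched once there. I handed the job in at about 9.7 s, and no verdict was reported.

- **Guide:** it started in detent 1. I pushed the lever two clicks and felt each snap. The lever was at y = 23.7 mm before and after punching, against 23.5 mm expected, with the guide's mark at the fourth tick (home, then detents 1 to 3).
- **Punch:** I pressed it straight down onto its stop. It sprang back up, and the last check measured its top at about 78 mm. I never looked at the mark itself on the sheet.
- **Other items:** in the last pictures the bin, tape, tin and screwdriver looked unmoved by eye, and the arm was clear of everything.

**Harder press than intended:** my last presses on the punch stop read about 97 N down and 47 N sideways at the wrist, about 108 N combined. That is under the 120 N wrist limit. It was the fingertips pressing, not the gripper's body, but if the 40 N limit also covers the fingertips, this went over it.

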